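# Send a culture tin through the ripening-room airlock

### The job

Send the red-knobbed culture tin into the salami ripening room's airlock. First, with the outer hatch still shut, push the inner door's blue tab toward closed until you feel it firmly home, and only then slide the outer hatch fully open. Set the red-knobbed tin gently, upright, on the half of the rocker tray next to the inner door so that its weight tips the tray that way, leave the hatch open and the inner door shut, and do not disturb the other things on the bench.

Things in the scene. Friction and masses are not known exactly. Their poses are not given: they have to be found in the camera images.
- airlock: White box fixed on the bench, 170 mm wide (x), 100 high; origin under the box's centre, z up. Along its y (mm): flat deck -220 to 0 (hatch parks over it), open-topped chamber 0 to 220 (150 wide inside), inner door in a gap at 229, closed aluminium tunnel 240 to 800, 100 high. Dark guide rails along the long edges up to z = 112. Place and yaw (up to 0.2 rad) change.
- hatch (a joint): Outer door: a flat sliding hatch over the chamber (160 x 220 mm, top face at z = 110 mm of the airlock), aluminium frame with clear panes. Value in m: 0 shut, 0.200 fully open (end stop); opening slides it along the airlock's -y. Starts shut. About 1.5 N of friction and some damping; stays where it is left.
- hatch_grip (a point): Middle of the top edge of the hatch's orange upright handle, which moves with the hatch: 60 mm long along the airlock's x, 12 mm thick along y, standing 40 mm above the hatch. With the hatch shut it is at airlock (0, 110, 150) mm.
- inner_door (a joint): Inner door: an upright yellow panel across the chamber's +y end, sliding along the airlock's x. Value in m: 0 shut (end stop), up to 0.120 open; opening slides it along the airlock's -x, so it is shut by pushing toward +x. It starts anywhere from shut to 25 mm ajar. About 1.5 N of friction and some damping; stays where it is left.
- inner_tab (a point): Middle of the top edge of the inner door's blue upright tab, which moves with the door: 12 mm thick along the airlock's x, 36 mm wide along y, from z = 106 to 150 mm, above the box and tunnel tops (100 mm). With the door shut it is at airlock (0, 229, 150) mm.
- tray (a joint): White rocker tray in the chamber, rad, pivoting about the airlock's x under its middle: -0.14 = the deck end is down (a counterweight, about 0.07 N m, holds it so when empty), +0.14 = the inner-door end is down (both end stops). A tin set more than about 30 mm past the middle tips it; it moves slowly (damped).
- tray_mid (a point): Centre of the rocker tray's floor, above the pivot; turns with the tray. At airlock (0, 110, 40) mm; its +y points to the inner door. Floor 140 mm (x) by 200 mm (y), lips 12 mm high and 6 mm thick at both y ends and 8 mm high along the sides.
- red_tin: The tin to send: round steel tin, diameter 60 mm, 45 mm high, with an upright red knob on top (diameter 22 mm, 30 mm tall, so 75 mm over all). About 0.35 kg. Origin at the centre of its underside, z up. Stands on the bench to the robot's right among the blue tin and the jar; which stands where changes.
- blue_tin: Bystander: the same tin with a blue knob. Origin at the centre of its underside. Leave alone.
- jar: Bystander: amber jar with a white cap, diameter 60 mm, 100 mm high. Origin at the centre of its underside. Leave alone.
Not all that is in view belongs to the job. Leave any green or pink look-alike of the red_tin alone.

How it is judged:
By the outcome, as a careful person would: the job done as asked, in the order asked, and still so for the second after the job is handed in, with the robot touching nothing.
It also fails if it takes over 72 s, if anything falls off the work surface, if the arm or the gripper's body presses on something with over 40 N, if the wrist force passes 120 N, or if a joint passes its speed limit or range.

### The arm

A 6-joint arm with a two-finger parallel gripper is mounted at the origin on the work surface. World frame = base frame: x ahead of the robot, y to its left, z up, the work surface at z = 0. Lengths are in mm, angles in rad, forces in N, time in s.
With the tool pointing down it reaches from about 350 to 725 mm from the base axis. Payload 4.3 kg.
Tool frame: the origin (TCP) lies on the centre line of the jaws, within the pads' length; the fingertips stand 11 mm ahead of it and the grasp point (between the pads) lies 8 mm behind it; z points along the fingers, y is the line along which they close (so a half turn about z gives the same grasp; the last joint's range is limited). The gripper opens to 85 mm and grips with 20 to 120 N. Pads are 22 mm wide; open, the fingers measure 114 mm over their backs; the gripper's body (76 mm by 85 mm) begins 54 mm behind the grasp point. The pads swing forward as they close: fully open they stand 13 mm farther back than shut.
Start: joints at [-1.256, 0.377, 0.081, 1.274, 0, 1.46], TCP at [236.995, -523.93, 203.029] pointing down, gripper open.
Joint ranges: [-2.72, 2.72], [-0.84, 1.66], [-1.02, 1.22], [-1.77, 2.12], [-1.37, 1.28], [-3.14, 3.14]. Speed limits (rad/s): [2.57, 2.57, 3.14, 3.14, 3.14, 3.14].

### API

Orientations are given as a unit quaternion [x, y, z, w].
In Python, from rig import arm gives the robot as it stands.
- The arm moves only by the tool send_rows, never from a script. Its argument "moves" is a list of rows, each an object of numbers: "x", "y", "z": the shift along the tool's x, y, z in mm; "yaw": the turn about the tool's z in rad; "gripper": the opening, from -1 (shut) to 1 (fully open). In form: [{"x": .., "y": .., "z": .., "yaw": .., "gripper": ..}, ...]. A call has 1 to 20 rows; each row is the pose to reach, as a shift and turn from the pose commanded when the call began, along the tool's axes at that moment; what a row does not reach only later rows make up. A row lasts 1/12 s, in which the tool goes at most 41.7 mm and 7.16 degrees, less where a joint would pass 70% of its speed; a pose out of reach is approached as far as the arm can. A call with a gripper value outside its range is refused whole. The fingers move at their own pace and stop on an object; "squeeze" is the grip in N (left out, the last holds). Time passes only in rows, so rows that repeat a pose let the fingers close. It gives the time, the measured TCP pose, the force, the opening and the grip force at its end, in the units of the state.
- arm.sense(): the state, without advancing time (a new reading comes with each control period).
- arm.capture(name): name is "scene" or "side" or "wrist"; returns a dict with "image" (420x560x3 uint8, red, green, blue), "z_map" (420x560 float32, mm along the optical axis (not along the pixel's ray), 0 where there is no reading), "fx", "fy", "cx", "cy" (pixels), "T" (4x4, takes a point from camera to world coordinates); the wrist camera has in their place "mount" (4x4, takes a point from camera to tool coordinates, whose origin is the TCP and whose axes are the flange's). Camera axes: x right, y down, z forward; pixel columns grow to the right and rows downward; lengths in mm; the calibration is good to about 2 mm. A picture is of the moment at which its call begins: read the wrist's pose just before it.
- arm.job_done(): hands the job in; it is judged then, once.
Trained networks look in the newest picture that a camera, given by its name, has taken for a name from the list of things; names that differ only in an ending like _2 or _b are one class to them, and where a whole thing is asked for, a point or a joint stands for the part that bears it (a point fixed in the world has none). Each returns a list of dicts, best first, with "score" (0 to 1); they miss things now and then, are a little off and sometimes report something else, mostly with a low value. They report only what shows in the picture. A call takes as long as a camera call. They do not tell look-alikes from the thing itself.
- arm.spot_in(camera, name): "extent" ([left, top, right, bottom] in pixels, round what is visible of it).
- arm.trace(camera, name): "region" (420x560 bool, what is visible of it) and "extent" ([left, top, right, bottom] in pixels, round what is visible of it).
The state is a dict: "t": time; "q": joint angles; "dq": joint speeds; "joint_torque": joint torques, N m; "position": TCP position; "tool_rot": TCP orientation; "ft_force": force on the tool from outside, world axes, zero at the start; "wrist_torque": the same for the moment, N m; "finger_gap": finger opening in mm; "grip_force": force on a finger pad.
Only numpy, scipy, OpenCV 4.12 (cv2) and the standard library are available. Lean on these libraries where they do the work, as an engineer would, in place of code of your own. Each camera call takes 0.05 s, during which the arm holds its last target. There are 200 camera calls.

## Working session

There is one attempt and no reset: what is moved stays moved. The work goes in short steps, Python scripts to look and compute and a tool call to move; the robot and the scene stay as the last step left them, time stands still between calls to the robot, and variables do not carry over. Pictures are saved under pics/ and viewed, at most 12 in all, crops included, and the job is handed in when it is done.

Besides the shell and the picture viewer there is one more tool, called as name([rows], argument=value, ...), one row to a line, values as JSON. send_rows: Moves the arm, as the interface text tells. Its arguments: {"type":"object","properties":{"moves":{"type":"array"},"squeeze":{"type":"number"}},"required":["moves"]}

```bash
mkdir -p pics; cat > h.py <<'E'
import numpy as np, cv2
from rig import arm
from scipy.spatial.transform import Rotation as R
def cap(n):
    s=arm.sense(); c=arm.capture(n)
    if 'T' not in c:
        T=np.eye(4); T[:3,:3]=R.from_quat(s['tool_rot']).as_matrix(); T[:3,3]=s['position']; c['T']=T@c['mount']
    return c
def pts(c,mask=None):
    z=c['z_map']; m=z>0
    if mask is not None: m=m&mask
    v,u=np.nonzero(m); d=z[v,u]
    P=np.c_[(u-c['cx'])/c['fx']*d,(v-c['cy'])/c['fy']*d,d]
    return P@c['T'][:3,:3].T+c['T'][:3,3]
def save(c,n,box=None,k=1):
    im=c['image'][:,:,::-1]
    if box: im=im[box[1]:box[3],box[0]:box[2]]
    cv2.imwrite('pics/'+n+'.png',cv2.resize(im,None,fx=k,fy=k))
E
python3 - <<'E'
from h import *
print({k:np.round(v,3) for k,v in arm.sense().items()})
ims=[]
for n in ['scene','side']:
    c=cap(n); save(c,n)
    for t in ['red_tin','blue_tin','jar','hatch','hatch_grip','inner_tab','inner_door','airlock','tray']:
        r=arm.trace(n,t)
        for d in r[:4]:
            if d['score']<.3: continue
            P=pts(c,d['region'])
            if len(P): print(n,t,round(d['score'],2),np.round(d['extent']),np.round(np.median(P,0)),np.round(np.percentile(P,98,axis=0)),np.round(np.percentile(P,2,axis=0)))
E
```

```text
{'t': np.float64(0.0), 'q': array([-1.256,  0.378,  0.08 ,  1.274,  0.   ,  1.46 ]), 'dq': array([ 0.001,  0.001, -0.001,  0.   , -0.   ,  0.001]), 'joint_torque': array([-1.0000e-03, -4.6361e+01,  2.6987e+01,  2.1000e-02, -0.0000e+00,
       -0.0000e+00]), 'position': array([ 236.762, -523.215,  202.048]), 'tool_rot': array([ 0.978,  0.211, -0.   , -0.001]), 'ft_force': array([ 0.514, -0.103, -0.409]), 'wrist_torque': array([ 0.058, -0.02 , -0.03 ]), 'grip_force': np.float64(0.0), 'finger_gap': np.float64(85.795)}
scene red_tin 0.93 [125. 268. 151. 306.] [ 626. -481.   45.] [ 645. -455.   77.] [ 596. -510.   15.]
scene red_tin 0.87 [109. 247. 138. 280.] [ 531. -518.   43.] [ 548. -492.   77.] [ 496. -548.    1.]
scene red_tin 0.85 [164. 243. 187. 269.] [ 547. -387.   43.] [ 563. -360.   77.] [ 509. -416.    1.]
scene red_tin 0.83 [143. 218. 167. 246.] [ 444. -429.   43.] [ 460. -402.   77.] [ 411. -457.    3.]
scene blue_tin 0.84 [213. 247. 234. 278.] [ 604. -272.   44.] [ 621. -244.   77.] [ 572. -299.    6.]
scene jar 0.96 [206. 208. 226. 238.] [ 470. -266.   70.] [ 480. -236.  10
[... 1123 characters left out ...]
-257.   44.] [ 613. -238.   77.] [ 560. -288.    5.]
side jar 0.76 [322. 174. 345. 211.] [ 442. -242.   75.] [ 472. -230.  104.] [ 420. -280.    9.]
side hatch 0.92 [179. 253. 286. 367.] [465. 207. 111.] [552. 307. 149.] [382.  90. 106.]
side hatch_grip 0.73 [178. 254. 284. 367.] [464. 207. 111.] [550. 306. 149.] [382.  91. 107.]
side inner_tab 0.76 [178. 343. 251. 378.] [437. 314. 102.] [516. 331. 153.] [363. 296.  90.]
side inner_door 0.68 [174. 341. 252. 378.] [438. 314. 102.] [520. 332. 153.] [363. 296.  76.]
side airlock 0.91 [139. 193. 316. 420.] [461. 222. 103.] [584. 445. 133.] [ 354. -107.   38.]
side tray 0.46 [193. 346. 245. 371.] [425. 289.  57.] [506. 305.  61.] [389. 282.  51.]
```

```bash
python3 - <<'E'
from h import *
a=cv2.imread('pics/scene.png')
cv2.imwrite('pics/crop.png',np.vstack([cv2.resize(a[200:320,90:250],(400,300)),cv2.resize(a[130:230,300:460],(400,250))]))
cs=[cap(n) for n in('scene','side')]
# hatch orient
P=np.vstack([pts(c) for c in cs])
# handle: z 130-152, not blue
for c,n in zip(cs,('scene','side')):
    hsv=cv2.cvtColor(c['image'],cv2.COLOR_RGB2HSV).astype(int)
    z=c['z_map']
    for nm,lo,hi in(('red1',0,6),('orange',7,18),('yellow',20,35),('green',40,85),('blue',100,125),('pink',140,170),('red2',171,180)):
        m=(hsv[...,0]>=lo)&(hsv[...,0]<=hi)&(hsv[...,1]>110)&(hsv[...,2]>70)
        k,l,st,ce=cv2.connectedComponentsWithStats(m.astype('uint8'))
        for i in range(1,k):
            if st[i,4]>15:
                Q=pts(c,l==i)
                if len(Q): print(n,nm,st[i],np.round(np.median(Q,0)),np.round(Q.min(0)),np.round(Q.max(0)))
E
```

```text
scene red1 [ 56 100  17  20 101] [-115. -658.  151.] [-838. -777. -206.] [ 256. -561.  356.]
scene red1 [ 70 109   6  12  40] [ -49. -622.  149.] [ -81. -631.  133.] [ 270. -559.  339.]
scene red1 [149 217   9  13  78] [ 435. -429.   73.] [ 418. -438.   48.] [ 441. -419.   80.]
scene red1 [169 241  10  14 101] [ 539. -388.   72.] [ 447. -398.   -2.] [ 546. -377.   80.]
scene red1 [115 247  11  13  98] [ 523. -519.   73.] [ 429. -534.    1.] [ 529. -509.   78.]
scene red1 [133 273  10  14  99] [ 621. -482.   73.] [ 538. -496.    2.] [ 627. -473.   79.]
scene orange [  7   0  39  37 923] [-660. -781.  255.] [-704. -829.  178.] [-644. -725.  314.]
scene orange [ 289    0  271  129 8559] [-564. 1027.   10.] [-966.  351. -497.] [-162. 1495.  223.]
scene orange [186  27  73  11 298] [-940.   27.    8.] [-971. -150.   -7.] [-918.  218.   22.]
scene orange [162  35  14   6  64] [-940. -237.    8.] [-956. -268.   -8.] [-595. -204.  156.]
scene orange [188  45  55  11 233] [-742.  -49.    8.] [-757. -171.   -5.] [-722.   89.   19.]
scene orange [477  46  10  13  67] [-565. 1320.  -81.] [-584. 
[... 3480 characters left out ...]
604. -463.   43.] [ 584. -504.    5.] [ 640. -447.   65.]
side green [ 489  129   42   55 1106] [  52. -642.   71.] [ -22. -786.   64.] [ 124. -557.   78.]
side green [354 158  18  20 261] [ 420. -409.   43.] [ 398. -450.    3.] [ 451. -394.   51.]
side green [549 191  11  27 211] [ -87. -485.  120.] [-108. -576.   59.] [ -72. -452.  126.]
side blue [290 166   6  10  46] [ 586. -264.   74.] [ 580. -278.   52.] [ 597. -256.   78.]
side blue [205 343  12  23 171] [438. 316. 147.] [433. 297. 111.] [447. 332. 154.]
side red2 [346 130  10   9  55] [ 513. -512.   50.] [ 500. -540.   43.] [ 534. -504.   76.]
side red2 [343 137  15  12 123] [ 505. -493.   34.] [ 487. -518.   13.] [ 532. -485.   50.]
```

View pics/scene.png

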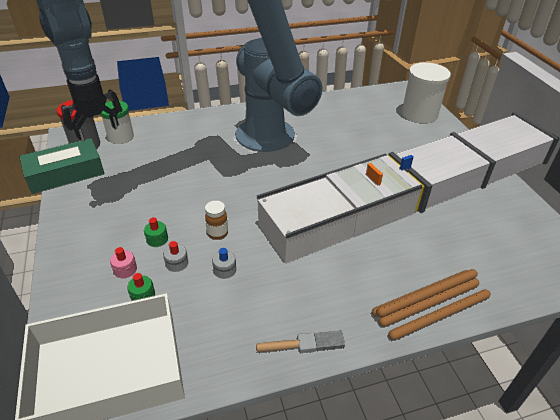

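View pics/crop.png

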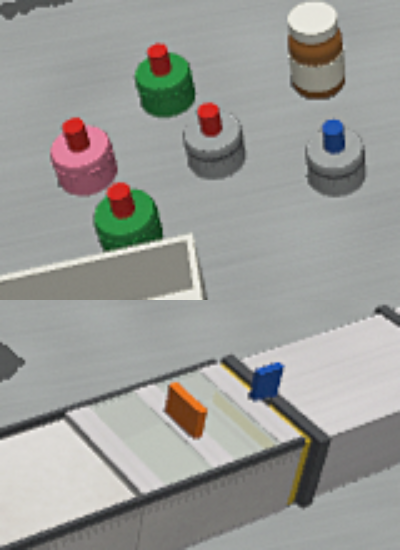

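View pics/side.png

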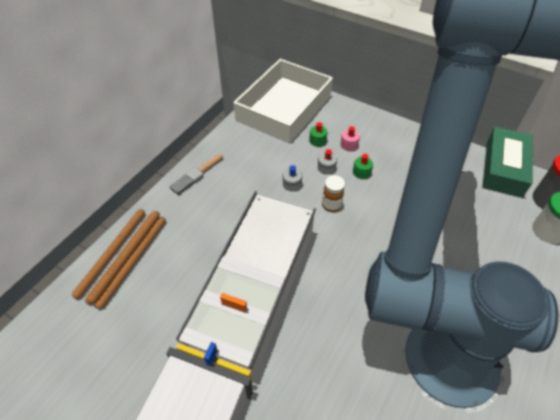

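The steel tin with the red knob is at scene px (174,255), world about (534,-386). The look-alikes are green at (155,232) and (140,287) and pink at (122,262), all with red knobs. The blue-knobbed tin is at (223,262). I choose the steel tin, and the close crop confirms it. Next I fit the airlock pose.

```bash
python3 - <<'E'
from h import *
Ps=[pts(cap(n)) for n in('scene','side')]
for P in Ps+[np.vstack(Ps)]:
    m=(P[:,2]>95)&(P[:,2]<120)&(P[:,0]>250)&(P[:,0]<700)&(P[:,1]>-250)&(P[:,1]<900)
    Q=P[m]
    # box+tunnel fit: search yaw minimizing robust width
    best=None
    for a in np.arange(-.25,.25,.002):
        ux=np.array([np.cos(a),np.sin(a)]); w=Q[:,:2]@ux
        lo,hi=np.percentile(w,[.5,99.5])
        if best is None or hi-lo<best[0]: best=(hi-lo,a,(lo+hi)/2)
    w,a,cx=best; uy=np.array([-np.sin(a),np.cos(a)]); v=Q[:,:2]@uy
    print(len(Q),best,np.percentile(v,[0,.1,.5,99.5,100]))
    ux=np.array([np.cos(a),np.sin(a)])
    for p in([469,193],[443,313],[448,310]): print(np.array(p)@ux-cx,np.array(p)@uy)
E
```

```text
12397 (np.float64(177.72194050986383), np.float64(0.1960000000000004), np.float64(497.59768718089447)) [-336.9015996  -330.17034545 -229.70177317  818.33855316  832.01565797]
0.008828010391084717 97.96813787750031
-2.1236624449853707 220.73398200548948
2.196362160874628 216.81768433999412
17538 (np.float64(175.85089384108835), np.float64(0.1980000000000004), np.float64(495.61551313274316)) [-337.20192309 -329.35738085 -227.20011942  361.68365741  375.65158498]
2.1859429909745813 96.97272957438251
0.29898832514578544 219.7425931488327
4.611171700850207 215.81766327247834
29935 (np.float64(177.26368580816057), np.float64(0.1940000000000004), np.float64(496.54854199349086)) [-336.06965666 -328.7277325  -228.1646098   804.43153002  832.86745812]
0.8610418399651962 98.96315430819722
-1.5169758750000142 221.72448792651255
2.8108726809228983 217.81683813706158
```

send_rows([
  {"x": 375, "y": -240, "z": -100, "yaw": -1.34, "gripper": -1},
  {"x": 375, "y": -240, "z": -100, "yaw": -1.34, "gripper": -1},
  {"x": 375, "y": -240, "z": -100, "yaw": -1.34, "gripper": -1},
  {"x": 375, "y": -240, "z": -100, "yaw": -1.34, "gripper": -1},
  {"x": 375, "y": -240, "z": -100, "yaw": -1.34, "gripper": -1},
  {"x": 375, "y": -240, "z": -100, "yaw": -1.34, "gripper": -1},
  {"x": 375, "y": -240, "z": -100, "yaw": -1.34, "gripper": -1},
  {"x": 375, "y": -240, "z": -100, "yaw": -1.34, "gripper": -1},
  {"x": 375, "y": -240, "z": -100, "yaw": -1.34, "gripper": -1},
  {"x": 475, "y": -655, "z": -100, "yaw": -1.34, "gripper": -1},
  {"x": 475, "y": -655, "z": -100, "yaw": -1.34, "gripper": -1},
  {"x": 475, "y": -655, "z": -100, "yaw": -1.34, "gripper": -1},
  {"x": 475, "y": -655, "z": -100, "yaw": -1.34, "gripper": -1},
  {"x": 475, "y": -655, "z": -100, "yaw": -1.34, "gripper": -1},
  {"x": 475, "y": -655, "z": -100, "yaw": -1.34, "gripper": -1},
  {"x": 475, "y": -655, "z": -100, "yaw": -1.34, "gripper": -1},
  {"x": 475, "y": -655, "z": -100, "yaw": -1.34, "gripper": -1},
  {"x": 475, "y": -655, "z": -100, "yaw": -1.34, "gripper": -1},
  {"x": 475, "y": -655, "z": -100, "yaw": -1.34, "gripper": -1},
  {"x": 475, "y": -655, "z": -100, "yaw": -1.34, "gripper": -1},
])

```text
t: 2.87
position: [401.4, 241.6, 302.3]
tool_rot: [0.635, 0.772, 0.0, 0.0]
ft_force: [0.5, -0.1, -0.1]
finger_gap: 0.1
grip_force: 0.0
```

```bash
cat >> h.py <<'E'
def blobs(c,lo,hi,s=110,v=70,mn=60):
    h=cv2.cvtColor(c['image'],cv2.COLOR_RGB2HSV).astype(int)
    m=(h[...,0]>=lo)&(h[...,0]<=hi)&(h[...,1]>s)&(h[...,2]>v)
    k,l,st,ce=cv2.connectedComponentsWithStats(m.astype('uint8'))
    return [(st[i],l==i) for i in range(1,k) if st[i,4]>mn]
E
python3 - <<'E'
from h import *
s=arm.sense(); print({k:np.round(s[k],3) for k in('t','position','tool_rot','q','ft_force')})
c=cap('wrist'); save(c,'w1')
for nm,lo,hi in(('orange',4,18),('yellow',20,35),('blue',100,125)):
    for st,m in blobs(c,lo,hi):
        Q=pts(c,m)
        if len(Q):
            print(nm,st,np.round(Q.min(0)),np.round(Q.max(0)))
            T=Q[Q[:,2]>144]
            if len(T)>20:
                r=cv2.minAreaRect(T[:,:2].astype('float32')); print(' top',np.round(r[0],1),np.round(r[1],1),r[2],np.round(T[:,2].mean()))
E
```

```text
{'t': np.float64(2.867), 'position': array([401.381, 241.593, 302.287]), 'tool_rot': array([0.635, 0.772, 0.   , 0.   ]), 'q': array([ 0.406,  0.15 ,  0.033,  1.453, -0.   ,  1.783]), 'ft_force': array([ 0.452, -0.119, -0.115])}
orange [307 222  62  16 938] [439. 195. 110.] [508. 209. 153.]
 top [467.4 201.8] [57.4  4.2] 10.964473724365234 150.0
orange [ 531  231   29  109 1384] [794.  58.  10.] [848. 221.  27.]
orange [551 315   9  34 176] [825.  60.  34.] [841. 108.  46.]
yellow [ 250   95   75   19 1103] [352. 297.  -1.] [444. 328. 108.]
yellow [349  95  68  15 935] [456. 320.  -1.] [559. 346. 108.]
blue [333  86  17  34 473] [434. 308. 104.] [455. 340. 154.]
 top [441.3 319.7] [12.  22.9] 10.761968612670898 151.0
```

View pics/w1.png

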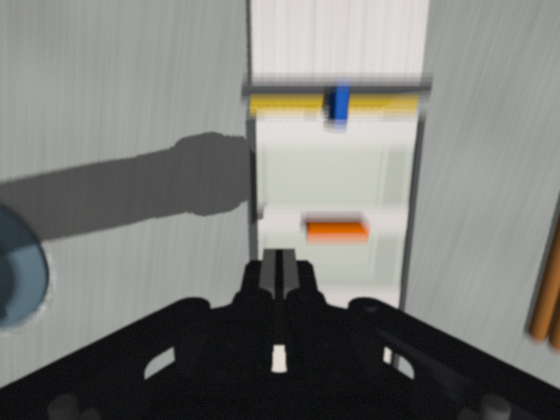

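The wrist view was taken mid-motion, so it is blurred. The blue tab is at (341,103), the orange handle at (337,231) and the yellow door strip at y≈103. I'll let it settle and re-measure.

send_rows([
  {"gripper": -1},
  {"gripper": -1},
  {"gripper": -1},
])

```text
invalid input at $.moves[0]: expected keys x, y, z, yaw, gripper
```

```bash
python3 - <<'E'
from h import *
s=arm.sense(); print({k:np.round(s[k],3) for k in('t','position','tool_rot','q','ft_force')})
c=cap('wrist')
a=.195; ux=np.array([np.cos(a),np.sin(a)]);uy=np.array([-ux[1],ux[0]])
for nm,lo,hi in(('orange',4,18),('yellow',20,35),('blue',100,125)):
    for st,m in blobs(c,lo,hi):
        Q=pts(c,m)
        if len(Q):
            T=Q[Q[:,2]>144]
            print(nm,st)
            if len(T)>20:
                r=cv2.minAreaRect(T[:,:2].astype('float32')); print(' top',np.round(r[0],1),np.round(r[1],1),r[2],np.round(T[:,2].mean()))
                print(np.percentile(T[:,:2]@ux,[3,97]),np.percentile(T[:,:2]@uy,[3,97]))
# rails: edges of tunnel/box at z 90-116
P=pts(c); Q=P[(P[:,2]>92)&(P[:,2]<118)]
for lo in range(60,420,40):
    v=Q[:,:2]@uy; q=Q[(v>lo)&(v<lo+40)][:,:2]@ux
    if len(q): print(lo,np.round(np.percentile(q,[1,99]),1))
E
```

```text
{'t': np.float64(2.917), 'position': array([400.317, 248.756, 302.03 ]), 'tool_rot': array([ 0.632,  0.775,  0.002, -0.002]), 'q': array([0.417, 0.154, 0.037, 1.451, 0.006, 1.786]), 'ft_force': array([1.165, 5.39 , 0.693])}
orange [ 527  231   33  123 1624]
orange [ 304  232   63   22 1298]
 top [467.6 197.8] [59.8 12.8] 10.425785064697266 150.0
[469.06868871 524.48477864] [ 97.91922703 109.28758817]
orange [547 315  13  48 371]
yellow [249 115  75  13 846]
yellow [347 115  68  14 755]
blue [331 103  17  40 547]
 top [442.3 313.8] [12.2 33.8] 10.275663375854492 151.0
[489.010984   499.71421367] [206.21390286 238.09091098]
60 [411.6 582.8]
100 [412.1 582.5]
140 [411.8 582.6]
180 [412.1 582.6]
220 [408.3 586.7]
260 [414.4 579.6]
300 [414.1 579.8]
```

send_rows([
  {"x": 32, "y": 0, "z": 20, "yaw": 0, "gripper": -1},
  {"x": 32, "y": 0, "z": 40, "yaw": 0, "gripper": -1},
  {"x": 32, "y": 0, "z": 80, "yaw": 0, "gripper": -1},
  {"x": 32, "y": 0, "z": 120, "yaw": 0, "gripper": -1},
  {"x": 32, "y": 0, "z": 150, "yaw": 0, "gripper": -1},
  {"x": 32, "y": 0, "z": 167, "yaw": 0, "gripper": -1},
  {"x": 32, "y": 0, "z": 167, "yaw": 0, "gripper": -1},
  {"x": 32, "y": 0, "z": 167, "yaw": 0, "gripper": -1},
  {"x": 32, "y": 0, "z": 167, "yaw": 0, "gripper": -1},
])

```text
t: 3.72
position: [397.0, 270.9, 136.4]
tool_rot: [0.636, 0.772, 0.001, 0.001]
ft_force: [-0.3, -0.2, -0.1]
finger_gap: -0.1
grip_force: 0.0
```

send_rows([
  {"x": 15, "y": 0, "z": 0, "yaw": 0, "gripper": -1},
  {"x": 30, "y": 0, "z": 0, "yaw": 0, "gripper": -1},
  {"x": 30, "y": 6, "z": 0, "yaw": 0, "gripper": -1},
  {"x": 30, "y": 12, "z": 0, "yaw": 0, "gripper": -1},
  {"x": 30, "y": 18, "z": 0, "yaw": 0, "gripper": -1},
  {"x": 30, "y": 22, "z": 0, "yaw": 0, "gripper": -1},
  {"x": 30, "y": 26, "z": 0, "yaw": 0, "gripper": -1},
  {"x": 30, "y": 29, "z": 0, "yaw": 0, "gripper": -1},
  {"x": 30, "y": 31, "z": 0, "yaw": 0, "gripper": -1},
])

```text
t: 4.47
position: [421.1, 306.0, 134.8]
tool_rot: [0.636, 0.772, -0.0, 0.0]
ft_force: [0.1, -0.9, 0.2]
finger_gap: -0.2
grip_force: 0.0
```

send_rows([
  {"x": 0, "y": 1.5, "z": 0, "yaw": 0, "gripper": -1},
  {"x": 0, "y": 3, "z": 0, "yaw": 0, "gripper": -1},
  {"x": 0, "y": 4.5, "z": 0, "yaw": 0, "gripper": -1},
  {"x": 0, "y": 6, "z": 0, "yaw": 0, "gripper": -1},
])

```text
t: 4.8
position: [426.4, 307.4, 134.9]
tool_rot: [0.635, 0.772, -0.0, 0.0]
ft_force: [-0.3, -0.6, -0.1]
finger_gap: 0.4
grip_force: 0.0
```

send_rows([
  {"x": 0, "y": 1.5, "z": 0, "yaw": 0, "gripper": -1},
  {"x": 0, "y": 3, "z": 0, "yaw": 0, "gripper": -1},
  {"x": 0, "y": 4.5, "z": 0, "yaw": 0, "gripper": -1},
  {"x": 0, "y": 6, "z": 0, "yaw": 0, "gripper": -1},
])

```text
t: 5.13
position: [432.4, 308.7, 134.9]
tool_rot: [0.635, 0.772, -0.0, 0.0]
ft_force: [-0.8, -0.3, -0.5]
finger_gap: 0.2
grip_force: 0.0
```

send_rows([
  {"x": 0, "y": 1, "z": 0, "yaw": 0, "gripper": -1},
  {"x": 0, "y": 2, "z": 0, "yaw": 0, "gripper": -1},
  {"x": 0, "y": 3, "z": 0, "yaw": 0, "gripper": -1},
  {"x": 0, "y": 4, "z": 0, "yaw": 0, "gripper": -1},
])

```text
t: 5.47
position: [436.3, 309.4, 134.9]
tool_rot: [0.635, 0.772, -0.0, 0.0]
ft_force: [-0.2, -0.4, -0.7]
finger_gap: -0.1
grip_force: 0.0
```

```bash
python3 - <<'E'
from h import *
a=.195; ux=np.array([np.cos(a),np.sin(a)]);uy=np.array([-ux[1],ux[0]])
for n in('scene','side'):
    c=cap(n); save(c,n+'2',(300,120,460,240) if n=='scene' else (130,270,290,390),4)
    for st,m in blobs(c,100,125,mn=20):
        Q=pts(c,m); Q=Q[(Q[:,1]>200)&(Q[:,0]>300)]
        if len(Q)>10: print(n,st,np.percentile(Q[:,:2]@ux,[3,50,97]),np.percentile(Q[:,:2]@uy,[3,97]))
E
```

```text
scene [400 155  13  15 137] [491.71178871 499.90340725 503.34328738] [200.96342305 234.74053439]
side [205 352  11  14 107] [488.11308343 489.51739748 496.83391289] [216.61426532 239.73095287]
```

View pics/side2.png

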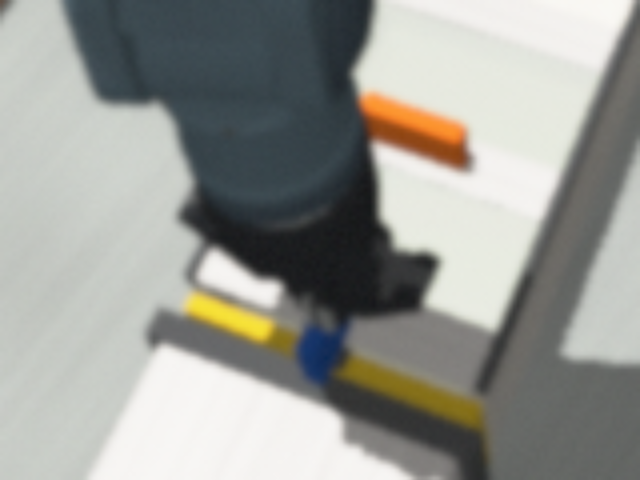

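The side view shows the closed fingers next to the blue tab (320,350), on its -x side. There is no contact force yet, so I keep pushing.

send_rows([
  {"x": 0, "y": 1, "z": 0, "yaw": 0, "gripper": -1},
  {"x": 0, "y": 2, "z": 0, "yaw": 0, "gripper": -1},
  {"x": 0, "y": 3, "z": 0, "yaw": 0, "gripper": -1},
  {"x": 0, "y": 4, "z": 0, "yaw": 0, "gripper": -1},
])

```text
t: 5.9
position: [440.2, 310.2, 134.9]
tool_rot: [0.635, 0.772, -0.0, 0.0]
ft_force: [-0.5, -0.3, -0.2]
finger_gap: 0.0
grip_force: 0.0
```

send_rows([
  {"x": 0, "y": 1, "z": 0, "yaw": 0, "gripper": -1},
  {"x": 0, "y": 2, "z": 0, "yaw": 0, "gripper": -1},
  {"x": 0, "y": 3, "z": 0, "yaw": 0, "gripper": -1},
  {"x": 0, "y": 4, "z": 0, "yaw": 0, "gripper": -1},
])

```text
t: 6.23
position: [444.2, 311.0, 134.9]
tool_rot: [0.635, 0.772, -0.0, 0.0]
ft_force: [0.1, 0.1, -0.4]
finger_gap: -0.0
grip_force: 0.0
```

```bash
python3 - <<'E'
from h import *
a=.195; ux=np.array([np.cos(a),np.sin(a)]);uy=np.array([-ux[1],ux[0]])
s=arm.sense(); print(s['position'],s['ft_force'],s['t'])
ims=[]
for n in('scene','wrist'):
    c=cap(n); im=c['image'][:,:,::-1]
    ims.append(cv2.resize(im[120:220,330:450] if n=='scene' else im[60:310,160:460],(400,333),interpolation=cv2.INTER_CUBIC))
    for st,m in blobs(c,100,125,mn=20):
        Q=pts(c,m); Q=Q[(Q[:,1]>200)&(Q[:,0]>300)]
        if len(Q)>10: print(n,st,np.percentile(Q[:,:2]@ux,[3,50,97]),np.percentile(Q[:,:2]@uy,[3,97]),np.percentile(Q[:,2],[3,97]))
cv2.imwrite('pics/p3.png',np.hstack(ims))
E
```

```text
[444.15788074 310.96604724 134.91616304] [ 0.1292862   0.11905822 -0.43816234] 6.2333
scene [400 155  13  15 139] [490.92096915 499.55420874 502.72737153] [200.74013695 235.84708523] [112.66156013 151.97524743]
wrist [ 264  194   25   55 1209] [489.92804004 495.0588754  500.17029992] [224.56459066 240.40506559] [116.74107852 152.17437127]
```

View pics/p3.png

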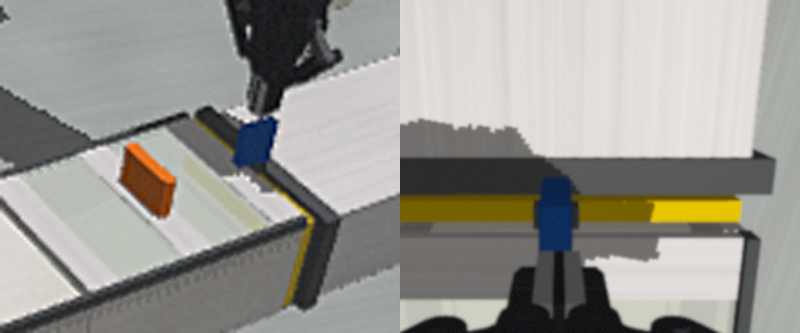

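```bash
python3 - <<'E'
from h import *
a=.195; ux=np.array([np.cos(a),np.sin(a)]);uy=np.array([-ux[1],ux[0]])
c=cap('wrist'); print(c['mount'].round(2))
z=c['z_map']
for u in (276,283,290):
  for v in range(190,330,6):
    m=np.zeros(z.shape,bool); m[v,u]=1; P=pts(c,m)
    if len(P): print(u,v,c['image'][v,u],np.round([P[0,:2]@ux,P[0,:2]@uy,P[0,2]],1))
E
```

```text
[[-0.0000e+00 -9.6000e-01 -2.7000e-01  6.9330e+01]
 [ 1.0000e+00 -0.0000e+00 -0.0000e+00  1.5000e-01]
 [-0.0000e+00 -2.7000e-01  9.6000e-01 -1.7217e+02]
 [ 0.0000e+00  0.0000e+00  0.0000e+00  1.0000e+00]]
276 190 [42 44 45] [494.7 241.  105.8]
276 196 [ 9 36 73] [494.7 240.2 116.7]
276 202 [ 9 35 74] [494.8 240.  128.6]
276 208 [13 36 74] [494.9 240.1 140.3]
276 214 [14 39 82] [495.  240.2 150.6]
276 220 [13 46 95] [495.  237.6 151.5]
276 226 [13 45 95] [495.  234.6 151.1]
276 232 [11 46 93] [494.9 231.3 150.1]
276 238 [15 46 95] [494.9 228.4 150.3]
276 244 [16 46 95] [494.9 225.5 150.7]
276 250 [27 27 30] [495.1 231.1 171.1]
276 256 [26 27 26] [495.1 230.7 176.4]
276 262 [20 20 20] [495.2 230.6 181.8]
276 268 [23 25 26] [495.2 230.5 186.7]
276 274 [15 14 16] [495.2 230.8 192.1]
276 280 [21 21 20] [495.3 230.5 196.1]
276 286 [16 15 16] [495.3 230.7 200.6]
276 292 [30 29 29] [495.3 228.8 201.3]
276 298 [24 23 25] [495.3 227.4 202.7]
276 304 [25 25 27] [495.3 224.5 201.6]
276 310 [21 19 23] [495.3 222.7 202.2]
276 316 [18 20 19] [495.3 220.3 202. ]
276 322 [22 23 24] [495.3 217.9 201.9
[... 1176 characters left out ...]
226 [38 41 50] [502.7 221.  111.8]
290 232 [78 78 82] [502.8 217.1 111.3]
290 238 [86 86 90] [502.8 212.9 110. ]
290 244 [100 100 104] [502.8 210.  112.1]
290 250 [74 74 74] [500.9 230.7 170.4]
290 256 [73 74 72] [500.7 230.9 176.8]
290 262 [75 75 74] [500.5 231.  182.7]
290 268 [73 74 73] [500.3 231.1 187.9]
290 274 [76 76 75] [500.2 231.3 193.1]
290 280 [74 74 72] [500.  231.1 197.2]
290 286 [74 75 73] [499.9 230.7 200.6]
290 292 [22 23 21] [499.7 232.  207. ]
290 298 [23 23 25] [499.6 232.1 210.6]
290 304 [21 23 24] [499.6 231.4 213. ]
290 310 [18 21 22] [499.4 232.1 217.3]
290 316 [18 22 21] [499.4 231.6 219.5]
290 322 [15 17 19] [499.3 231.6 222.4]
290 328 [19 19 18] [499.3 229.7 222.4]
```

```bash
python3 - <<'E'
from h import *
s=arm.sense(); print(s['q'],s['position'])
for n in('scene','side'):
    c=cap(n); P=pts(c); d=np.linalg.norm(P[:,:2]-s['position'][:2],axis=1)
    Q=P[(d<28)&(P[:,2]>100)]
    print(n,np.histogram(Q[:,2],bins=np.arange(100,300,6)))
E
```

```text
[ 4.93875348e-01  3.39925508e-01 -1.52143687e-01  1.07873453e+00
 -1.06296432e-04  1.87069938e+00] [444.12622322 310.95691815 134.86990751]
scene (array([28, 51, 30, 18, 21, 14, 16, 22, 30,  2,  3,  9, 19, 18, 16, 20, 14,
       10, 22, 40, 16, 27, 26, 24, 25, 22, 22, 35, 32, 15,  7,  0,  0]), array([100, 106, 112, 118, 124, 130, 136, 142, 148, 154, 160, 166, 172,
       178, 184, 190, 196, 202, 208, 214, 220, 226, 232, 238, 244, 250,
       256, 262, 268, 274, 280, 286, 292, 298]))
side (array([150,  90,  39,  17,  15,  17,  19,  13,  53,   2,   0,   7,   9,
        16,  13,   9,  11,   7,  17,  32,  26,  12,  13,   7,  10,   7,
         9,   6,   2,   0,   0,   0,   0]), array([100, 106, 112, 118, 124, 130, 136, 142, 148, 154, 160, 166, 172,
       178, 184, 190, 196, 202, 208, 214, 220, 226, 232, 238, 244, 250,
       256, 262, 268, 274, 280, 286, 292, 298]))
```

Both cameras put the fingertips at z≈166 with TCP at z=135. So the tips are really about 31 mm behind the reported TCP, and they passed over the tab. I'll back off, go lower and push again using this measured offset.

send_rows([
  {"x": 2, "y": -25, "z": 0, "yaw": 0, "gripper": -1},
  {"x": 4, "y": -45, "z": 0, "yaw": 0, "gripper": -1},
  {"x": 4, "y": -45, "z": 0, "yaw": 0, "gripper": -1},
  {"x": 4, "y": -45, "z": 15, "yaw": 0, "gripper": -1},
  {"x": 4, "y": -45, "z": 30, "yaw": 0, "gripper": -1},
  {"x": 4, "y": -45, "z": 41, "yaw": 0, "gripper": -1},
  {"x": 4, "y": -45, "z": 41, "yaw": 0, "gripper": -1},
  {"x": 4, "y": -40, "z": 41, "yaw": 0, "gripper": -1},
  {"x": 4, "y": -35, "z": 41, "yaw": 0, "gripper": -1},
  {"x": 4, "y": -30, "z": 41, "yaw": 0, "gripper": -1},
])

```text
t: 7.32
position: [415.5, 309.7, 94.9]
tool_rot: [0.635, 0.772, 0.001, 0.0]
ft_force: [0.9, 0.3, -0.2]
finger_gap: 0.1
grip_force: 0.0
```

```bash
python3 - <<'E'
from h import *
s=arm.sense(); print(s['position'],s['ft_force'])
a=.195; ux=np.array([np.cos(a),np.sin(a)]);uy=np.array([-ux[1],ux[0]])
for n in('scene','side'):
    c=cap(n); P=pts(c); d=np.linalg.norm(P[:,:2]-s['position'][:2],axis=1)
    Q=P[(d<25)&(P[:,2]>112)&(P[:,2]<150)]
    print(n,len(Q),np.percentile(Q[:,2],[1,99]),np.percentile(Q[:,:2]@ux,[2,98]),np.percentile(Q[:,:2]@uy,[2,98]))
E
```

```text
[415.45541419 309.69131118  94.9258347 ] [ 0.88742967  0.26720645 -0.24932812]
scene 54 [112.21004248 149.88604294] [455.98681562 483.88413833] [203.79081608 224.47081294]
side 67 [113.82553249 149.20833062] [454.89745906 489.62287085] [224.89430436 236.00205686]
```

send_rows([
  {"x": 0, "y": 1.5, "z": 0, "yaw": 0, "gripper": -1},
  {"x": 0, "y": 3, "z": 0, "yaw": 0, "gripper": -1},
  {"x": 0, "y": 4.5, "z": 0, "yaw": 0, "gripper": -1},
  {"x": 0, "y": 6, "z": 0, "yaw": 0, "gripper": -1},
  {"x": 0, "y": 7.5, "z": 0, "yaw": 0, "gripper": -1},
  {"x": 0, "y": 9, "z": 0, "yaw": 0, "gripper": -1},
])

```text
t: 7.92
position: [422.8, 310.8, 93.9]
tool_rot: [0.635, 0.772, -0.0, 0.0]
ft_force: [0.4, 1.4, -0.4]
finger_gap: 0.0
grip_force: 0.0
```

send_rows([
  {"x": 0, "y": 1, "z": 0, "yaw": 0, "gripper": -1},
  {"x": 0, "y": 2, "z": 0, "yaw": 0, "gripper": -1},
  {"x": 0, "y": 3, "z": 0, "yaw": 0, "gripper": -1},
  {"x": 0, "y": 4, "z": 0, "yaw": 0, "gripper": -1},
])

```text
t: 8.25
position: [425.3, 311.3, 93.8]
tool_rot: [0.635, 0.772, -0.001, -0.001]
ft_force: [-6.8, -2.2, 6.5]
finger_gap: -0.0
grip_force: 3.5
```

send_rows([
  {"x": 0, "y": 0.7, "z": 0, "yaw": 0, "gripper": -1},
  {"x": 0, "y": 1.4, "z": 0, "yaw": 0, "gripper": -1},
  {"x": 0, "y": 1.4, "z": 0, "yaw": 0, "gripper": -1},
])

```text
t: 8.5
position: [425.2, 311.3, 93.7]
tool_rot: [0.635, 0.772, -0.002, -0.002]
ft_force: [-8.1, -0.9, 6.0]
finger_gap: 0.2
grip_force: 4.3
```

send_rows([
  {"x": 0, "y": 1.5, "z": 0, "yaw": 0, "gripper": -1},
  {"x": 0, "y": 3, "z": 0, "yaw": 0, "gripper": -1},
  {"x": 0, "y": 3, "z": 0, "yaw": 0, "gripper": -1},
])

```text
t: 8.75
position: [425.1, 311.3, 93.6]
tool_rot: [0.635, 0.773, -0.004, -0.003]
ft_force: [-15.8, -2.8, 13.7]
finger_gap: 0.2
grip_force: 8.3
```

```bash
python3 - <<'E'
from h import *
a=.195; ux=np.array([np.cos(a),np.sin(a)]);uy=np.array([-ux[1],ux[0]])
s=arm.sense(); print(s['position'],s['ft_force'])
c=cap('wrist')
for st,m in blobs(c,100,125,mn=20):
    Q=pts(c,m); Q=Q[Q[:,2]>146]
    if len(Q)>10: print(st,np.percentile(Q[:,:2]@ux,[3,50,97]),np.percentile(Q[:,:2]@uy,[3,97]))
P=pts(c); Q=P[(P[:,2]>92)&(P[:,2]<118)]
v=Q[:,:2]@uy
for lo in(240,260,300): q=Q[(v>lo)&(v<lo+40)][:,:2]@ux; print(lo,np.round(np.percentile(q,[1,99]),1))
save(c,'w4')
E
```

```text
[425.09686128 311.2676462   93.64139889] [-15.77452125  -2.84862391  13.69546201]
[ 310  223   41   85 2330] [492.00756811 497.64628656 502.50540324] [223.48050074 240.26740172]
240 [411.6 583.2]
260 [415.3 579.4]
300 [415.4 579.5]
```

View pics/w4.png

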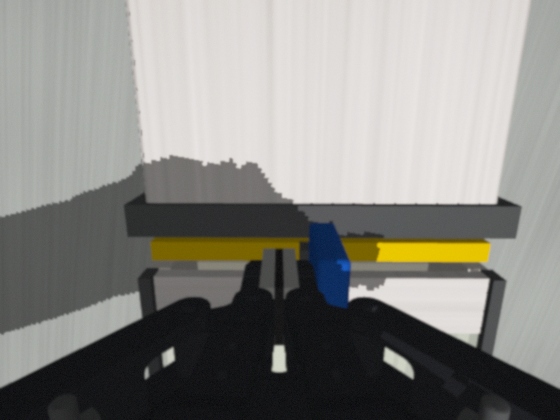

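The tab centre now matches the box centre, with the blue tab at (328,265) flush against the fingers. It takes 16 N without moving, so the inner door is firmly home. Next I retreat and go to the hatch handle's +y side.

send_rows([
  {"x": 0, "y": -15, "z": 0, "yaw": 0, "gripper": -1},
  {"x": 0, "y": -30, "z": 0, "yaw": 0, "gripper": -1},
  {"x": 0, "y": -30, "z": -35, "yaw": 0, "gripper": -1},
  {"x": 0, "y": -30, "z": -70, "yaw": 0, "gripper": -1},
  {"x": -36, "y": -10, "z": -70, "yaw": 0, "gripper": -1},
  {"x": -72, "y": 14, "z": -70, "yaw": 0, "gripper": -1},
  {"x": -72, "y": 14, "z": -70, "yaw": 0, "gripper": -1},
  {"x": -72, "y": 14, "z": -35, "yaw": 0, "gripper": -1},
  {"x": -72, "y": 14, "z": -10, "yaw": 0, "gripper": -1},
  {"x": -72, "y": 14, "z": 0, "yaw": 0, "gripper": -1},
  {"x": -72, "y": 14, "z": 0, "yaw": 0, "gripper": -1},
  {"x": -72, "y": 14, "z": 0, "yaw": 0, "gripper": -1},
])

```text
t: 9.8
position: [458.3, 244.5, 94.0]
tool_rot: [0.635, 0.772, -0.0, -0.0]
ft_force: [-0.1, 0.1, 1.0]
finger_gap: -0.3
grip_force: 0.0
```

```bash
python3 - <<'E'
from h import *
a=.195; ux=np.array([np.cos(a),np.sin(a)]);uy=np.array([-ux[1],ux[0]])
s=arm.sense(); p=s['position'];print(p,p[:2]@ux,p[:2]@uy,s['ft_force'])
for n in('side','wrist'):
    c=cap(n)
    for lo,hi in((4,18),(100,125)):
      for st,m in blobs(c,lo,hi,mn=20):
        Q=pts(c,m); Q=Q[(Q[:,2]>140)&(Q[:,1]>100)&(Q[:,0]>300)]
        if len(Q)>10: print(n,lo,st,np.percentile(Q[:,:2]@ux,[3,50,97]),np.percentile(Q[:,:2]@uy,[3,97]))
E
```

```text
[458.25570971 244.47410513  93.95914095] 496.94159630762726 151.04613010500606 [-0.0820533   0.11467548  1.00741419]
side 4 [238 300   9   9  55] [454.75284992 472.43676955 482.95052305] [ 99.00643068 141.32911954]
side 100 [204 342  12  23 171] [490.72120803 494.00492062 500.15503053] [207.67599347 238.81020146]
wrist 100 [ 258   39   40  117 4306] [492.25098715 497.57383899 503.02616005] [206.28771014 238.7529307 ]
```

send_rows([
  {"x": -10, "y": 0, "z": 0, "yaw": 0, "gripper": -1},
  {"x": -20, "y": 0, "z": 0, "yaw": 0, "gripper": -1},
  {"x": -25, "y": 0, "z": 0, "yaw": 0, "gripper": -1},
  {"x": -30, "y": 0, "z": 0, "yaw": 0, "gripper": -1},
  {"x": -36, "y": 0, "z": 0, "yaw": 0, "gripper": -1},
  {"x": -44, "y": 0, "z": 0, "yaw": 0, "gripper": -1},
  {"x": -54, "y": 0, "z": 0, "yaw": 0, "gripper": -1},
  {"x": -64, "y": 0, "z": 0, "yaw": 0, "gripper": -1},
  {"x": -74, "y": 0, "z": 0, "yaw": 0, "gripper": -1},
])

```text
t: 10.65
position: [473.2, 171.0, 94.1]
tool_rot: [0.635, 0.772, 0.0, 0.0]
ft_force: [0.7, 2.6, 1.3]
finger_gap: 0.1
grip_force: 1.0
```

send_rows([
  {"x": -10, "y": 0, "z": 0, "yaw": 0, "gripper": -1},
  {"x": -20, "y": 0, "z": 0, "yaw": 0, "gripper": -1},
  {"x": -30, "y": 0, "z": 0, "yaw": 0, "gripper": -1},
  {"x": -40, "y": 0, "z": 0, "yaw": 0, "gripper": -1},
  {"x": -50, "y": 0, "z": 0, "yaw": 0, "gripper": -1},
  {"x": -60, "y": 0, "z": 0, "yaw": 0, "gripper": -1},
  {"x": -70, "y": 0, "z": 0, "yaw": 0, "gripper": -1},
  {"x": -80, "y": 0, "z": 0, "yaw": 0, "gripper": -1},
  {"x": -90, "y": 0, "z": 0, "yaw": 0, "gripper": -1},
  {"x": -100, "y": 0, "z": 0, "yaw": 0, "gripper": -1},
  {"x": -110, "y": 0, "z": 0, "yaw": 0, "gripper": -1},
  {"x": -118, "y": 0, "z": 0, "yaw": 0, "gripper": -1},
  {"x": -124, "y": 0, "z": 0, "yaw": 0, "gripper": -1},
  {"x": -128, "y": 0, "z": 0, "yaw": 0, "gripper": -1},
  {"x": -132, "y": 0, "z": 0, "yaw": 0, "gripper": -1},
  {"x": -135, "y": 0, "z": 0, "yaw": 0, "gripper": -1},
  {"x": -138, "y": 0, "z": 0, "yaw": 0, "gripper": -1},
])

```text
t: 12.07
position: [499.2, 36.3, 93.8]
tool_rot: [0.635, 0.772, -0.0, -0.0]
ft_force: [0.4, 1.1, -0.4]
finger_gap: -0.1
grip_force: 0.8
```

send_rows([
  {"x": -3, "y": 0, "z": 0, "yaw": 0, "gripper": -1},
  {"x": -6, "y": 0, "z": 0, "yaw": 0, "gripper": -1},
  {"x": -8, "y": 0, "z": 0, "yaw": 0, "gripper": -1},
  {"x": -10, "y": 0, "z": 0, "yaw": 0, "gripper": -1},
  {"x": -12, "y": 0, "z": 0, "yaw": 0, "gripper": -1},
  {"x": -13.5, "y": 0, "z": 0, "yaw": 0, "gripper": -1},
  {"x": -15, "y": 0, "z": 0, "yaw": 0, "gripper": -1},
  {"x": -16.5, "y": 0, "z": 0, "yaw": 0, "gripper": -1},
])

```text
t: 12.73
position: [502.4, 20.2, 93.8]
tool_rot: [0.635, 0.772, -0.0, -0.0]
ft_force: [-0.5, 1.5, 0.3]
finger_gap: 0.2
grip_force: 0.8
```

send_rows([
  {"x": -1.5, "y": 0, "z": 0, "yaw": 0, "gripper": -1},
  {"x": -3, "y": 0, "z": 0, "yaw": 0, "gripper": -1},
  {"x": -4.5, "y": 0, "z": 0, "yaw": 0, "gripper": -1},
  {"x": -6, "y": 0, "z": 0, "yaw": 0, "gripper": -1},
])

```text
t: 13.07
position: [502.9, 17.4, 93.9]
tool_rot: [0.635, 0.773, 0.002, -0.003]
ft_force: [-3.0, 13.5, 3.3]
finger_gap: 0.5
grip_force: 7.1
```

The hatch is at its end stop, with 13.5 N of resistance and about 200 mm of travel. Now I retreat and go above the red tin.

send_rows([
  {"x": 12, "y": 0, "z": 0, "yaw": 0, "gripper": -1},
  {"x": 25, "y": 0, "z": 0, "yaw": 0, "gripper": -1},
  {"x": 25, "y": 0, "z": -40, "yaw": 0, "gripper": -1},
  {"x": 25, "y": 0, "z": -80, "yaw": 0, "gripper": -1},
  {"x": 25, "y": 0, "z": -120, "yaw": 0, "gripper": -1},
  {"x": -448, "y": -48, "z": -130, "yaw": 0, "gripper": 0.1},
  {"x": -448, "y": -48, "z": -130, "yaw": 0, "gripper": 0.1},
  {"x": -448, "y": -48, "z": -130, "yaw": 0, "gripper": 0.1},
  {"x": -448, "y": -48, "z": -130, "yaw": 0, "gripper": 0.1},
  {"x": -448, "y": -48, "z": -130, "yaw": 0, "gripper": 0.1},
  {"x": -448, "y": -48, "z": -130, "yaw": 0, "gripper": 0.1},
  {"x": -448, "y": -48, "z": -130, "yaw": 0, "gripper": 0.1},
  {"x": -448, "y": -48, "z": -130, "yaw": 0, "gripper": 0.1},
  {"x": -448, "y": -48, "z": -130, "yaw": 0, "gripper": 0.1},
  {"x": -448, "y": -48, "z": -130, "yaw": 0, "gripper": 0.1},
  {"x": -448, "y": -48, "z": -130, "yaw": 0, "gripper": 0.1},
  {"x": -448, "y": -48, "z": -130, "yaw": 0, "gripper": 0.1},
  {"x": -448, "y": -48, "z": -130, "yaw": 0, "gripper": 0.1},
  {"x": -448, "y": -48, "z": -130, "yaw": 0, "gripper": 0.1},
  {"x": -448, "y": -48, "z": -130, "yaw": 0, "gripper": 0.1},
])

```text
t: 14.73
position: [543.1, -433.8, 223.9]
tool_rot: [0.635, 0.772, -0.0, -0.0]
ft_force: [-0.4, 1.2, 0.5]
finger_gap: 46.8
grip_force: 0.0
```

send_rows([
  {"x": 0, "y": 0, "z": 0, "yaw": 0, "gripper": 0.1},
  {"x": 0, "y": 0, "z": 0, "yaw": 0, "gripper": 0.1},
  {"x": 0, "y": 0, "z": 0, "yaw": 0, "gripper": 0.1},
])

```text
t: 14.98
position: [543.3, -433.3, 224.6]
tool_rot: [0.635, 0.773, -0.0, 0.0]
ft_force: [0.1, -0.2, -0.1]
finger_gap: 46.8
grip_force: 0.0
```

```bash
python3 - <<'E'
from h import *
a=.195; ux=np.array([np.cos(a),np.sin(a)]);uy=np.array([-ux[1],ux[0]])
s=arm.sense(); p=s['position'];print(s['t'],p,p[:2]@ux,p[:2]@uy,s['finger_gap'])
c=cap('wrist'); save(c,'w5')
for st,m in blobs(c,0,6)+blobs(c,174,180):
    Q=pts(c,m); Q=Q[Q[:,2]>70]
    if len(Q)>10:
        r=cv2.minEnclosingCircle(Q[:,:2].astype('float32')); e=np.array(r[0]); print(st,r,'du,dv',e@ux-p[:2]@ux,e@uy-p[:2]@uy,Q[:,2].max())
P=pts(c); d=np.linalg.norm(P[:,:2]-p[:2],axis=1); Q=P[(d<60)&(P[:,2]>p[2])]; print('finger min z',np.percentile(Q[:,2],[0,1,5]))
c2=cap('scene')
for st,m in blobs(c2,4,18,mn=100):
    Q=pts(c2,m);Q=Q[(Q[:,2]>142)&(Q[:,0]>350)]
    if len(Q)>5: print('handle',np.median(Q[:,:2]@ux),np.median(Q[:,:2]@uy))
E
```

```text
14.9833 [ 543.30883088 -433.28930389  224.63240989] 449.0548953328345 -530.3525313969135 46.76925017168585
[264 117  25  25 473] ((531.8242797851562, -386.1715087890625), 10.728909492492676) du,dv -2.1370401989917696 48.450124750104294 78.50092522189703
[144 139  30  25 556] ((428.9974060058594, -426.78875732421875), 10.362595558166504) du,dv -110.88536859560418 28.52707476440594 78.22872199210457
[329 227  23  25 440] ((594.06591796875, -450.8558044433594), 45.18552017211914) du,dv 46.39132205455297 -27.068599319219175 262.78650799970865
[223 243  24  28 451] ((518.6226806640625, -479.41510009765625), 47.75687789916992) du,dv -33.15592584638699 -40.468255085967485 258.8441040692419
[223 241  26  32 182] ((517.6056518554688, -479.7485656738281), 49.26390075683594) du,dv -34.21829405814674 -40.59833456414776 259.43070646515196
finger min z [255.92431481 265.43618717 282.13574861]
handle 500.23862956512767 -101.4985976285278
```

View pics/w5.png

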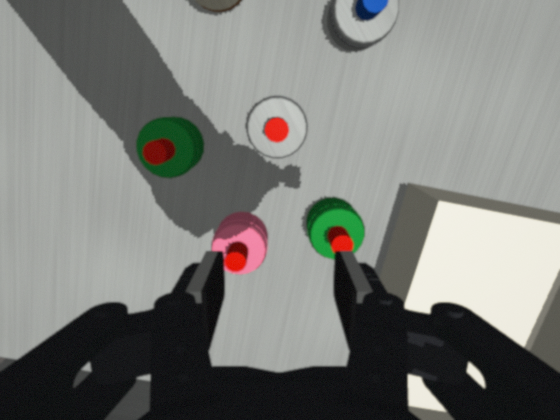

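The steel tin's red knob is at (276,129). The pink tin is at (237,255), the green ones at (165,148) and (338,235), and the blue-knobbed tin at (370,5). I move over the steel one and descend partway to check.

send_rows([
  {"x": 30, "y": -2, "z": 0, "yaw": 0, "gripper": 0.1},
  {"x": 48.5, "y": -2, "z": 0, "yaw": 0, "gripper": 0.1},
  {"x": 48.5, "y": -2, "z": 35, "yaw": 0, "gripper": 0.1},
  {"x": 48.5, "y": -2, "z": 70, "yaw": 0, "gripper": 0.1},
  {"x": 48.5, "y": -2, "z": 105, "yaw": 0, "gripper": 0.1},
  {"x": 48.5, "y": -2, "z": 135, "yaw": 0, "gripper": 0.1},
  {"x": 48.5, "y": -2, "z": 160, "yaw": 0, "gripper": 0.1},
  {"x": 48.5, "y": -2, "z": 180, "yaw": 0, "gripper": 0.1},
  {"x": 48.5, "y": -2, "z": 192, "yaw": 0, "gripper": 0.1},
  {"x": 48.5, "y": -2, "z": 200, "yaw": 0, "gripper": 0.1},
  {"x": 48.5, "y": -2, "z": 203, "yaw": 0, "gripper": 0.1},
  {"x": 48.5, "y": -2, "z": 203, "yaw": 0, "gripper": 0.1},
  {"x": 48.5, "y": -2, "z": 203, "yaw": 0, "gripper": 0.1},
])

```text
t: 16.17
position: [532.3, -387.7, 22.0]
tool_rot: [0.635, 0.772, -0.0, 0.001]
ft_force: [0.1, 0.4, -0.0]
finger_gap: 47.3
grip_force: 0.0
```

```bash
python3 - <<'E'
from h import *
s=arm.sense(); p=s['position'];print(p,s['ft_force'])
c=cap('wrist'); d=cap('side')
a=c['image'][:,:,::-1][150:400,100:460]; b=d['image'][:,:,::-1][90:220,240:420]
cv2.imwrite('pics/p6.png',np.hstack([cv2.resize(a,(432,300)),cv2.resize(b,(360,300),interpolation=cv2.INTER_CUBIC)]))
E
```

```text
[ 532.34437264 -387.72992078   22.0387983 ] [ 0.05157433  0.43075444 -0.04638197]
```

View pics/p6.png

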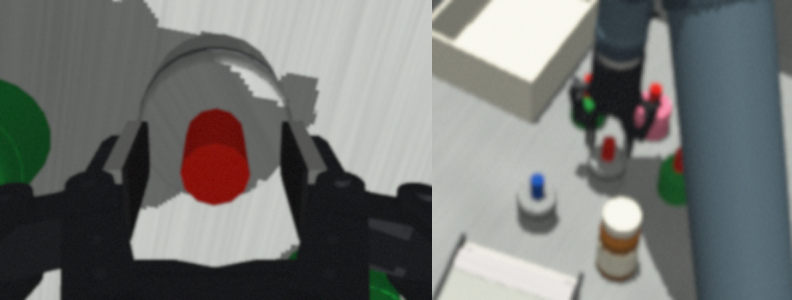

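The red knob (215,160) is centred between the fingers. Closing.

send_rows([
  {"x": 0, "y": 0, "z": 0, "yaw": 0, "gripper": -0.2},
  {"x": 0, "y": 0, "z": 0, "yaw": 0, "gripper": -1},
  {"x": 0, "y": 0, "z": 0, "yaw": 0, "gripper": -1},
  {"x": 0, "y": 0, "z": 0, "yaw": 0, "gripper": -1},
  {"x": 0, "y": 0, "z": 0, "yaw": 0, "gripper": -1},
  {"x": 0, "y": 0, "z": 0, "yaw": 0, "gripper": -1},
  {"x": 0, "y": 0, "z": -5, "yaw": 0, "gripper": -1},
  {"x": 0, "y": 0, "z": -15, "yaw": 0, "gripper": -1},
  {"x": 0, "y": 0, "z": -15, "yaw": 0, "gripper": -1},
], squeeze=40)

```text
t: 17.02
position: [531.7, -387.4, 37.0]
tool_rot: [0.635, 0.772, -0.0, 0.0]
ft_force: [0.2, -0.5, -3.2]
finger_gap: 20.9
grip_force: 39.5
```

send_rows([
  {"x": 0, "y": 0, "z": -30, "yaw": 0, "gripper": -1},
  {"x": 0, "y": 0, "z": -60, "yaw": 0, "gripper": -1},
  {"x": 0, "y": 0, "z": -90, "yaw": 0, "gripper": -1},
  {"x": 0, "y": 0, "z": -120, "yaw": 0, "gripper": -1},
  {"x": 0, "y": 0, "z": -150, "yaw": 0, "gripper": -1},
  {"x": 15, "y": 2, "z": -170, "yaw": 0, "gripper": -1},
  {"x": 40, "y": 4, "z": -180, "yaw": 0, "gripper": -1},
  {"x": 70, "y": 6, "z": -180, "yaw": 0, "gripper": -1},
  {"x": 100, "y": 8, "z": -180, "yaw": 0, "gripper": -1},
  {"x": 130, "y": 10, "z": -180, "yaw": 0, "gripper": -1},
  {"x": 160, "y": 13, "z": -180, "yaw": 0, "gripper": -1},
  {"x": 190, "y": 15, "z": -180, "yaw": 0, "gripper": -1},
  {"x": 220, "y": 18, "z": -180, "yaw": 0, "gripper": -1},
  {"x": 250, "y": 20, "z": -180, "yaw": 0, "gripper": -1},
  {"x": 280, "y": 22, "z": -180, "yaw": 0, "gripper": -1},
  {"x": 310, "y": 25, "z": -180, "yaw": 0, "gripper": -1},
  {"x": 340, "y": 27, "z": -180, "yaw": 0, "gripper": -1},
  {"x": 370, "y": 30, "z": -180, "yaw": 0, "gripper": -1},
  {"x": 395, "y": 32, "z": -180, "yaw": 0, "gripper": -1},
  {"x": 410, "y": 33, "z": -180, "yaw": 0, "gripper": -1},
])

```text
t: 18.68
position: [483.8, 24.0, 215.7]
tool_rot: [0.634, 0.773, 0.0, -0.001]
ft_force: [-1.3, 0.3, -3.6]
finger_gap: 20.9
grip_force: 40.0
```

send_rows([
  {"x": 20, "y": 2, "z": 0, "yaw": 0, "gripper": -1},
  {"x": 45, "y": 4, "z": 0, "yaw": 0, "gripper": -1},
  {"x": 75, "y": 6, "z": 0, "yaw": 0, "gripper": -1},
  {"x": 105, "y": 8, "z": 0, "yaw": 0, "gripper": -1},
  {"x": 135, "y": 10, "z": 0, "yaw": 0, "gripper": -1},
  {"x": 165, "y": 12, "z": 0, "yaw": 0, "gripper": -1},
  {"x": 190, "y": 14, "z": 0, "yaw": 0, "gripper": -1},
  {"x": 210, "y": 16, "z": 0, "yaw": 0, "gripper": -1},
  {"x": 220, "y": 17, "z": 0, "yaw": 0, "gripper": -1},
  {"x": 228, "y": 17.5, "z": 0, "yaw": 0, "gripper": -1},
  {"x": 228, "y": 17.5, "z": 0, "yaw": 0, "gripper": -1},
  {"x": 228, "y": 17.5, "z": 0, "yaw": 0, "gripper": -1},
])

```text
t: 19.68
position: [458.3, 247.8, 215.8]
tool_rot: [0.635, 0.772, -0.0, 0.0]
ft_force: [0.1, 0.3, -3.5]
finger_gap: 20.8
grip_force: 40.0
```

```bash
python3 - <<'E'
from h import *
a=.195; ux=np.array([np.cos(a),np.sin(a)]);uy=np.array([-ux[1],ux[0]])
s=arm.sense(); p=s['position'];print(s['t'],p,p[:2]@ux,p[:2]@uy,s['finger_gap'],s['ft_force'])
c=cap('wrist'); d=cap('side')
for n,cc in(('w',c),('s',d)):
  for st,m in blobs(cc,100,125,mn=20):
    Q=pts(cc,m); Q=Q[(Q[:,2]>140)&(Q[:,1]>200)]
    if len(Q)>10: print(n,np.percentile(Q[:,:2]@ux,[3,50,97]),np.percentile(Q[:,:2]@uy,[3,97]))
a=c['image'][:,:,::-1]; b=d['image'][:,:,::-1][230:400,130:330]
cv2.imwrite('pics/p7.png',np.hstack([cv2.resize(a,(400,300)),cv2.resize(b,(353,300),interpolation=cv2.INTER_CUBIC)]))
E
```

```text
19.6833 [458.26300925 247.80953434 215.76978897] 497.59505206328504 154.31693075216245 20.811672030409227 [ 0.11158822  0.26032301 -3.46869949]
w [491.71185687 497.37587545 503.09359623] [206.67715462 238.80295769]
s [490.76036335 494.37118893 499.6889873 ] [208.01464146 239.37015545]
```

View pics/p7.png

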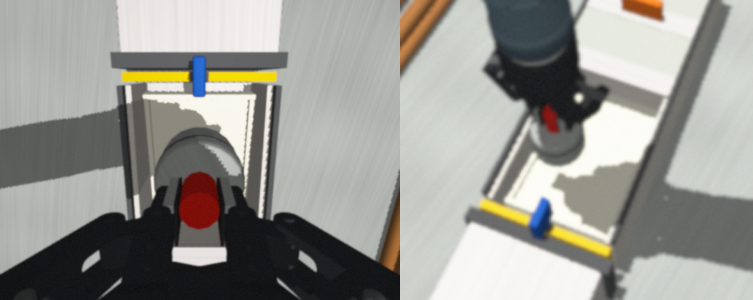

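The tin hangs over the inner half of the open chamber, with the tab at (199,75) still closed and the hatch parked. I lower it slowly.

send_rows([
  {"x": 0, "y": 0, "z": 20, "yaw": 0, "gripper": -1},
  {"x": 0, "y": 0, "z": 45, "yaw": 0, "gripper": -1},
  {"x": 0, "y": 0, "z": 70, "yaw": 0, "gripper": -1},
  {"x": 0, "y": 0, "z": 95, "yaw": 0, "gripper": -1},
  {"x": 0, "y": 0, "z": 115, "yaw": 0, "gripper": -1},
  {"x": 0, "y": 0, "z": 127, "yaw": 0, "gripper": -1},
  {"x": 0, "y": 0, "z": 134, "yaw": 0, "gripper": -1},
  {"x": 0, "y": 0, "z": 137, "yaw": 0, "gripper": -1},
  {"x": 0, "y": 0, "z": 139, "yaw": 0, "gripper": -1},
  {"x": 0, "y": 0, "z": 141, "yaw": 0, "gripper": -1},
  {"x": 0, "y": 0, "z": 143, "yaw": 0, "gripper": -1},
  {"x": 0, "y": 0, "z": 144, "yaw": 0, "gripper": -1},
  {"x": 0, "y": 0, "z": 145, "yaw": 0, "gripper": -1},
])

```text
t: 20.87
position: [459.2, 248.8, 71.6]
tool_rot: [0.635, 0.772, 0.001, 0.001]
ft_force: [-0.2, -0.0, -2.9]
finger_gap: 20.7
grip_force: 40.0
```

Base at ~50 mm. I continue down at about 1 mm per row.

send_rows([
  {"x": 0, "y": 0, "z": 1, "yaw": 0, "gripper": -1},
  {"x": 0, "y": 0, "z": 2, "yaw": 0, "gripper": -1},
  {"x": 0, "y": 0, "z": 3, "yaw": 0, "gripper": -1},
  {"x": 0, "y": 0, "z": 4, "yaw": 0, "gripper": -1},
  {"x": 0, "y": 0, "z": 5, "yaw": 0, "gripper": -1},
  {"x": 0, "y": 0, "z": 6, "yaw": 0, "gripper": -1},
  {"x": 0, "y": 0, "z": 7, "yaw": 0, "gripper": -1},
  {"x": 0, "y": 0, "z": 7, "yaw": 0, "gripper": -1},
])

```text
t: 21.53
position: [458.0, 248.4, 63.6]
tool_rot: [0.635, 0.772, -0.0, -0.0]
ft_force: [-0.2, -0.2, -3.9]
finger_gap: 20.5
grip_force: 40.0
```

send_rows([
  {"x": 0, "y": 0, "z": 1, "yaw": 0, "gripper": -1},
  {"x": 0, "y": 0, "z": 2, "yaw": 0, "gripper": -1},
  {"x": 0, "y": 0, "z": 3, "yaw": 0, "gripper": -1},
  {"x": 0, "y": 0, "z": 4, "yaw": 0, "gripper": -1},
  {"x": 0, "y": 0, "z": 4, "yaw": 0, "gripper": -1},
])

```text
t: 21.95
position: [458.1, 248.6, 59.8]
tool_rot: [0.635, 0.772, -0.0, -0.0]
ft_force: [-1.2, 1.5, -1.3]
finger_gap: 20.7
grip_force: 40.4
```

```bash
python3 - <<'E'
from h import *
a=.195; ux=np.array([np.cos(a),np.sin(a)]);uy=np.array([-ux[1],ux[0]])
s=arm.sense(); p=s['position'];print(s['t'],p,s['ft_force'])
P=np.vstack([pts(cap(n)) for n in('wrist','side','scene')])
U=P[:,:2]@ux-497.3; V=P[:,:2]@uy+6.5
# tray floor height profile along y, near the sides
for lo in range(20,215,15):
    m=(abs(U)<60)&(V>lo)&(V<lo+15)&(P[:,2]<75)&(P[:,2]>15)
    if m.sum()>5: print(lo,m.sum(),np.round(np.percentile(P[m,2],[10,50,90]),1))
E
```

```text
21.95 [458.05133732 248.570957    59.82693623] [-1.2394726   1.47032597 -1.32437385]
20 226 [45.1 47.7 50.2]
35 210 [44.3 46.7 48.8]
50 203 [43.1 45.4 48.1]
65 1107 [43. 44. 45.]
80 1713 [42.1 43.2 44.2]
95 1123 [41. 42. 43.]
110 888 [39.4 40.5 41.5]
125 1982 [38.4 39.5 40.6]
140 2095 [37.3 38.3 39.3]
155 2471 [36.  37.  38.1]
170 3595 [34.8 35.9 37.4]
185 5158 [33.7 34.7 48.6]
200 3035 [33.7 45.  46.1]
```

The tray is already following, with slope ≈0.08 toward the door. A little more.

send_rows([
  {"x": 0, "y": 0, "z": 0.7, "yaw": 0, "gripper": -1},
  {"x": 0, "y": 0, "z": 1.4, "yaw": 0, "gripper": -1},
  {"x": 0, "y": 0, "z": 2.1, "yaw": 0, "gripper": -1},
  {"x": 0, "y": 0, "z": 2.1, "yaw": 0, "gripper": -1},
  {"x": 0, "y": 0, "z": 2.1, "yaw": 0, "gripper": -1},
  {"x": 0, "y": 0, "z": 2.1, "yaw": 0, "gripper": -1},
])

```text
t: 22.6
position: [458.3, 248.7, 58.1]
tool_rot: [0.635, 0.772, 0.0, -0.0]
ft_force: [-2.7, 1.3, 4.2]
finger_gap: 20.8
grip_force: 40.8
```

```bash
cat > tr.py <<'E'
from h import *
a=.195; ux=np.array([np.cos(a),np.sin(a)]);uy=np.array([-ux[1],ux[0]])
s=arm.sense(); p=s['position'];print(s['t'],p,s['ft_force'])
P=np.vstack([pts(cap(n)) for n in('wrist','side','scene')])
U=P[:,:2]@ux-497.3; V=P[:,:2]@uy+6.5
x=[];y=[]
for lo in range(35,185,10):
    m=(abs(U)<60)&(V>lo)&(V<lo+10)&(P[:,2]<75)&(P[:,2]>15)
    if m.sum()>50: x.append(lo+5);y.append(np.median(P[m,2]))
print('slope',np.polyfit(np.array(x)-110,y,1),np.round(y,1))
E
python3 tr.py
```

```text
22.6 [458.27485539 248.68949071  58.05072997] [-2.70512264  1.31170175  4.20817765]
slope [-0.13818449 41.18635728] [50.8 49.3 48.2 46.3 45.5 44.1 42.6 41.6 39.7 38.5 37.1 35.6 34.2 32.8
 31.5]
```

The tray is at its +0.14 stop with the tin's weight taken. I open gently and lift straight up.

send_rows([
  {"x": 0, "y": 0, "z": -0.7, "yaw": 0, "gripper": -1},
  {"x": 0, "y": 0, "z": -0.7, "yaw": 0, "gripper": -0.45},
  {"x": 0, "y": 0, "z": -0.7, "yaw": 0, "gripper": -0.35},
  {"x": 0, "y": 0, "z": -0.7, "yaw": 0, "gripper": -0.2},
  {"x": 0, "y": 0, "z": -0.7, "yaw": 0, "gripper": -0.05},
  {"x": 0, "y": 0, "z": -0.7, "yaw": 0, "gripper": -0.05},
  {"x": 0, "y": 0, "z": -0.7, "yaw": 0, "gripper": -0.05},
  {"x": 0, "y": 0, "z": -0.7, "yaw": 0, "gripper": -0.05},
  {"x": 0, "y": 0, "z": -8, "yaw": 0, "gripper": -0.05},
  {"x": 0, "y": 0, "z": -20, "yaw": 0, "gripper": -0.05},
  {"x": 0, "y": 0, "z": -40, "yaw": 0, "gripper": -0.05},
  {"x": 0, "y": 0, "z": -70, "yaw": 0, "gripper": -0.05},
  {"x": 0, "y": 0, "z": -100, "yaw": 0, "gripper": -0.05},
  {"x": 0, "y": 0, "z": -140, "yaw": 0, "gripper": -0.05},
  {"x": 0, "y": 0, "z": -180, "yaw": 0, "gripper": -0.05},
  {"x": -40, "y": 0, "z": -200, "yaw": 0, "gripper": -0.05},
  {"x": -60, "y": 0, "z": -200, "yaw": 0, "gripper": -0.05},
  {"x": -60, "y": 0, "z": -200, "yaw": 0, "gripper": -0.05},
  {"x": -60, "y": 0, "z": -200, "yaw": 0, "gripper": -0.05},
  {"x": -60, "y": 0, "z": -200, "yaw": 0, "gripper": -0.05},
])

```text
t: 24.42
position: [469.4, 189.9, 257.7]
tool_rot: [0.635, 0.772, -0.0, -0.0]
ft_force: [-0.3, -0.4, -1.1]
finger_gap: 40.3
grip_force: 0.0
```

```bash
python3 tr.py; python3 - <<'E'
from h import *
a=.195; ux=np.array([np.cos(a),np.sin(a)]);uy=np.array([-ux[1],ux[0]])
c=cap('wrist'); d=cap('scene')
for n,cc in(('w',c),('s',d)):
  for nm,lo,hi in(('blue',100,125),('orange',4,18),('red',0,3)):
   for st,m in blobs(cc,lo,hi,mn=20):
    Q=pts(cc,m); Q=Q[(Q[:,2]>85)&(Q[:,1]>-100)&(Q[:,0]>300)&(Q[:,2]<170)]
    if len(Q)>10: print(n,nm,np.percentile(Q[:,:2]@ux,[3,50,97])-497.3,np.percentile(Q[:,:2]@uy,[3,97])+6.5)
b=d['image'][:,:,::-1]; cv2.imwrite('pics/p8.png',np.hstack([cv2.resize(c['image'][:,:,::-1],(400,300)),cv2.resize(b[120:270,230:430],(400,300))]))
E
```

```text
24.4167 [469.40824323 189.8652018  257.66308233] [-0.25127128 -0.35072724 -1.09429223]
slope [-0.14039127 41.30160712] [51.2 49.7 48.4 46.9 45.5 44.1 42.6 41.2 39.8 38.5 37.2 35.7 34.3 32.8
 31.5]
w blue [-5.63496509  0.03427597  5.80884865] [211.4242681  242.09992284]
w orange [-26.91484045  -0.14644662  25.79993253] [-85.44310809 -83.36651735]
w red [-8.69373582 -0.02323781  9.50595337] [163.05035904 182.51079755]
s blue [-3.44703043  4.35987232  8.59882425] [206.98771621 241.92489712]
s orange [-26.15778645   5.70452643  31.26428265] [-99.75996478 -87.23348518]
s red [-5.33427652  6.2378077  11.69348912] [158.09167738 176.98713276]
```

View pics/p8.png

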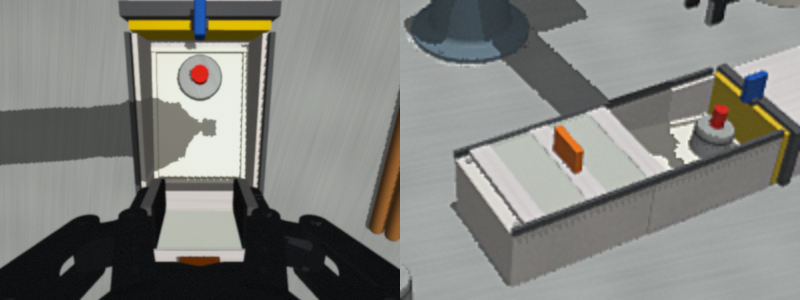

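The tin stands upright on the inner half at (200,75), and the tray is tipped to +0.14. The tab is at centre (shut), and the hatch handle's +y face is at -84 mm, which means fully open. Handing in.

```bash
python3 -c "
from rig import arm
print(arm.job_done())"
```

```text
the job is handed in; nothing more can be done
None
```

I handed the job in at about 24 s: the inner door was pushed firmly home first, the hatch was then opened to its stop, and the red-knobbed tin now stands upright on the inner-door half of the tray, which has tipped that way; I touched nothing else on the bench.

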